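# Clamp a test tile in the decorating stand with the click-torque knob

### The job

Lay the bisque test tile on the sloping bed of the decorating stand, lengthwise and centred, colours up, its lower end down at the blue ledge and its upper end under the clamp foot. Then turn the orange ratchet knob clockwise until the foot grips the tile and the knob slips at its set torque: let it slip by at least a quarter turn so you are sure, but never as much as half a turn. Leave the tile clamped, let go, and do not disturb the pots, jars and brush around.

Things in the scene. Friction and masses are not known exactly. Their poses are not given: they have to be found in the camera images.
- tile_mid (a point): centre (half-way up) of the loose bisque test tile: a pale ceramic bar 190 long (its x axis), 50 wide (y), 16 thick (z up through the face with five colour samples), 0.2 to 0.35 kg. It starts flat on the table, colours up. Either end may go uppermost on the stand.
- bed_seat (a point): point on the top surface of the stand's grey bed where the middle of the tile's underside belongs. x runs up the slope, roughly to the robot's left (30 degrees from level), y across, z is the bed's normal. The bed is only 40 wide: the tile overhangs it and fingers pass beside it. The clamp foot's axis is at x +70; the post carrying the clamp arm stands from x +117 up. The stand is fixed.
- ledge_face (a point): top edge, facing up the slope, of the blue ledge across the bed's low end; axes as bed_seat, from which it lies at x -95, z +5. The ledge is 10 long and 5 high: the tile's lower end stops on this face. Slide the tile up the slope under the foot with its underside just higher than this ledge, then lower it.
- clamp_arm (a point): lower edge of the blue clamp arm's low end; axes as bed_seat, from which it lies at x +47, z +46. The arm is 36 wide, 16 thick and runs from here up the slope to the post; the steel collar (diameter 56) and the knob stand on it.
- foot: round black rubber clamp foot, diameter 22, under the arm; origin at the centre of its underside, axes as bed_seat. It moves only along bed z: its underside is 38 mm above the bed minus 9 mm per rad of joint screw (starts 32 to 38 mm above the bed).
- knob_grip (a point): fixed point on the axis of the orange ratchet knob, at the height to grip; axes as bed_seat, from which it lies at x +70, z +90, so the knob's axis is this z, 30 degrees from vertical. The knob is a round ribbed cylinder, diameter 44, from 19 below this point to 15 above; the steel collar (diameter 56) is right under it. It does not travel along its axis and can be gripped at any angle.
- screw (a joint): turn of the steel collar and screw under the knob (rad, grows clockwise seen from above, tightening); starts 0.05 to 0.6. The knob carries it round against 0.12 N m of friction; it stays where it is left and does not unwind. It stops when the foot bears on the tile, near 2.45; with no tile it runs on to 3.2.
- knob (a joint): slip of the knob relative to the collar (rad), 0 at the start; grows when the knob goes on clockwise while the collar stands still. The ratchet slips steadily at 0.22 N m either way round; below that torque knob and collar turn together.
- cup: white ceramic cup, diameter 68, 80 high, origin at the centre of its underside; it stands beside the tile, on either side of it. A bystander: leave it alone.
- jar_white: white glaze jar, diameter 84, 95 high, origin under its centre. A bystander: leave it alone.
- jar_grey: grey glaze jar with yellow cap, diameter 80, 100 high, origin under its centre. A bystander: leave it alone.
- bottle_green: green bottle, diameter 64, 160 high, origin under its centre. A bystander: leave it alone.
- bowl: terracotta bowl, diameter 130, 55 high, origin under its centre. A bystander: leave it alone.
- can_red: red can, diameter 72, 90 high, origin under its centre. A bystander: leave it alone.
- brush: brush 200 long lying flat, lying beyond the stand. A bystander: leave it alone.
Mind the look-alikes: they are no part of the job. What is shaped like the part that bears tile_mid but pink or purple is not meant.

How it is judged:
On the way, in this order (a step that is already met when the one before it is completed fails the run):
1. the tile lies on the sloping bed in its place, under the foot, not yet clamped (x of tile_mid in the frame of bed_seat between -0.008 and 0.014 m and y of tile_mid in the frame of bed_seat between -0.01 and 0.01 m and z of tile_mid in the frame of bed_seat between 0.004 and 0.012 m and angle between the x axis of tile_mid and the x axis of bed_seat, either way round below 0.12 rad and angle between the z axis of tile_mid and the z axis of bed_seat, either way round below 0.1 rad and value of joint knob below 0.1 rad and angle between tile_mid's own z axis and vertical below 0.75 rad), for 0.2 s.
2. the knob has slipped at its set torque with the foot bearing on the tile (x of tile_mid in the frame of bed_seat between -0.008 and 0.014 m and y of tile_mid in the frame of bed_seat between -0.01 and 0.01 m and z of tile_mid in the frame of bed_seat between 0.004 and 0.012 m and angle between the x axis of tile_mid and the x axis of bed_seat, either way round below 0.12 rad and angle between the z axis of tile_mid and the z axis of bed_seat, either way round below 0.1 rad and contact force between foot and anything else above 4 N and value of joint knob above 1.2 rad and angle between tile_mid's own z axis and vertical below 0.75 rad), for 0.1 s.
At the end, for the whole second after the job is handed in: Tile on the bed, colours up, lying flat, within 10 mm of centre and 0.12 rad of the bed's line, lower end 0 to 14 mm from the ledge; foot pressing it with over 4 N; knob slipped 1.2 to 3.14 rad past the collar; knob and collar at rest (all of step 2 and value of joint knob below 3.14 rad and velocity of joint each of knob, screw below 0.05 rad/s); the robot touches nothing.
It fails at once if the ratchet is run on for half a turn or more of slip (value of joint knob above 3.14 rad).
It fails at once if a bystander is shifted by more than 30 mm (distance of any of cup, jar_white, jar_grey, bottle_green, bowl, can_red, brush from where it was at the start of the episode above 0.03 m).
It also fails if it takes over 70 s, if anything falls off the work surface, if the arm or the gripper's body presses on something with over 40 N, if the wrist force passes 120 N, or if a joint passes its speed limit or range.

### The arm

A 7-joint arm with a two-finger parallel gripper is mounted at the origin on the work surface. World frame = base frame: x ahead of the robot, y to its left, z up, the work surface at z = 0. Lengths are in m, angles in rad, forces in N, time in s.
With the tool pointing down it reaches from about 0.4 to 0.85 m from the base axis. Payload 10.4 kg.
Tool frame: the origin (TCP) lies midway between the tips of the shut fingers; the grasp point (between the pads) lies 19 mm behind it; z points along the fingers, y is the line along which they close (so a half turn about z gives the same grasp; the last joint's range is limited). The gripper opens to 87 mm and grips with 3 to 60 N. Pads are 19 mm wide; open, the fingers measure 117 mm over their backs; the gripper's body (75 mm by 190 mm) begins 51 mm behind the grasp point.
Start: joints at [-1.215, 0.332, -0.065, 1.46, 0.022, 1.35, -0.088], TCP at [0.231, 0.581, 0.223] pointing down, gripper open.
Joint ranges: [-2.6, 2.6], [-0.5, 2.12], [-1.47, 1.34], [0.16, 2.42], [-1.27, 4.41], [0.06, 2.06], [-2.6, 2.6]. Speed limits (rad/s): [2.22, 2.22, 2.79, 2.79, 3.14, 3.14, 3.14].

### API

Orientations are given as a unit quaternion [x, y, z, w].
In Python, from bench import sensors, eyes, order gives the robot as it stands.
- The arm moves only by the tool arm_command, never from a script. Its argument "steps" is a list of rows, each an object with "rot": the turn, a rotation vector about the world's x, y, z in degrees, a list of three; "slide": the shift along the world's x, y, z in m, a list of three; "grip": the opening, from 0 (shut) to 1 (fully open). A call has exactly 8 rows; each row shifts and turns the commanded pose from where the row before left it; what a row does not reach is not made up. A row lasts 1/8 s, in which the tool goes at most 62.5 mm and 10.7 degrees, less where a joint would pass 70% of its speed; a pose out of reach is approached as far as the arm can. A call with a gripper value outside its range is refused whole. The fingers move at their own pace and stop on an object; "newtons" is the grip in N (left out, the last holds). Time passes only in rows, so rows that do not move let the fingers close, or fill a call up. It gives the time, the measured TCP pose, the force, the opening and the grip force at its end, in the units of the state.
- sensors.read_state(): the state, without advancing time (a new reading comes with each control period).
- eyes.camera(name): name is "side" or "top"; returns a dict with "pixels" (420x560x3 uint8, red, green, blue), "intrinsics" (3x3 intrinsics, pixels), "k1" (the pictures are not rectified: a ray, as slopes to the right and down, at radius r is drawn at 1 + k1 r^2 times it, then the intrinsics apply), "pose" (4x4, takes a point from camera to world coordinates). Camera axes: x right, y down, z forward; pixel columns grow to the right and rows downward; lengths in m; the calibration is good to about 2 mm. A picture is of the moment at which its call begins. There is no depth.
- order.close_job(): hands the job in; it is judged then, once.
Trained networks look in a picture, given as the dict that the camera call returned (one of the last four; its "shot" number tells which), for a name from the list of things; names that differ only in an ending like _2 or _b are one class to them, and where a whole thing is asked for, a point or a joint stands for the part that bears it (a point fixed in the world has none). Each returns a list of dicts, best first, with "conf" (0 to 1); they miss things now and then, are a little off and sometimes report something else, mostly with a low value. They report only what shows in the picture. A call takes as long as a camera call. They do not tell look-alikes from the thing itself.
- eyes.look_for(name, picture): "bbox" ([left, top, right, bottom] in pixels, round what is visible of it).
The state is a dict: "time": time; "joint_positions": joint angles; "joint_vel": joint speeds; "joint_torque": joint torques, N m; "ee_pos": TCP position; "eef_rot": TCP orientation; "ft_force": force on the tool from outside, world axes, zero at the start; "torque": the same for the moment, N m; "width": finger opening in m; "grip_force": force on a finger pad.
Only numpy, scipy, OpenCV 4.12 (cv2) and the standard library are available. Lean on these libraries where they do the work, as an engineer would, in place of code of your own. Each camera call takes 0.05 s, during which the arm holds its last target. There are 200 camera calls.

## Working session

There is one attempt and no reset: what is moved stays moved. The work goes in short steps, Python scripts to look and compute and a tool call to move; the robot and the scene stay as the last step left them, time stands still between calls to the robot, and variables do not carry over. Pictures are saved under pics/ and viewed, at most 10 in all, crops included, and the job is handed in when it is done.

Besides the shell and the picture viewer there is one more tool, called as name([rows], argument=value, ...), one row to a line, values as JSON. arm_command: Moves the arm, as the interface text tells. Its arguments: {"type":"object","properties":{"steps":{"type":"array","items":{"type":"object","properties":{"rot":{"type":"array","items":{"type":"number"}},"slide":{"type":"array","items":{"type":"number"}},"grip":{"type":"number"}}}},"newtons":{"type":"number"}},"required":["steps"]}

```bash
mkdir -p pics; cat > h.py <<'E'
import numpy as np, cv2
from bench import sensors, eyes, order
def snap(n,f=None):
    p=eyes.camera(n)
    if f: cv2.imwrite('pics/'+f,cv2.cvtColor(np.asarray(p['pixels']),cv2.COLOR_RGB2BGR))
    return p
def proj(p,X):
    T=np.linalg.inv(np.array(p['pose']));X=np.atleast_2d(X);c=X@T[:3,:3].T+T[:3,3]
    s=c[:,:2]/c[:,2:];r2=(s**2).sum(1,keepdims=True);s=s*(1+p['k1']*r2);K=np.array(p['intrinsics'])
    return np.c_[s[:,0]*K[0,0]+K[0,2],s[:,1]*K[1,1]+K[1,2]]
def ray(p,uv):
    K=np.array(p['intrinsics']);u=np.atleast_2d(uv).astype(float)
    d=np.c_[(u[:,0]-K[0,2])/K[0,0],(u[:,1]-K[1,2])/K[1,1]];s=d.copy()
    for _ in range(20): s=d/(1+p['k1']*(s**2).sum(1,keepdims=True))
    T=np.array(p['pose']);return T[:3,3],np.c_[s,np.ones(len(s))]@T[:3,:3].T
def onz(p,uv,z):
    o,d=ray(p,uv);return o+d*((z-o[2])/d[:,2:])
E
python3 - <<'E'
from h import *
for n in('top','side'):
    p=snap(n,n+'0.png');T=np.array(p['pose']);print(n,T.round(3).tolist(),p['k1'],np.array(p['intrinsics']).round(1).tolist())
    for k in ['tile_mid','clamp_arm','ledge_face','knob_grip','foot','bed_seat','knob','cup']:
        print(k,[(np.round(d['bbox']).tolist(),round(d['conf'],2)) for d in eyes.look_for(k,p)[:3]])
s=sensors.read_state();print({k:np.round(v,3) for k,v in s.items()})
E
```

```text
top [[-0.03, -0.991, 0.134, 0.278], [-1.0, 0.031, -0.001, 0.007], [-0.003, -0.134, -0.991, 1.712], [0.0, 0.0, 0.0, 1.0]] -0.12263221521708481 [[450.8, 0.0, 279.5], [0.0, 450.8, 209.2], [0.0, 0.0, 1.0]]
tile_mid [([369.0, 184.0, 386.0, 237.0], 0.97), ([393.0, 245.0, 420.0, 294.0], 0.85), ([323.0, 244.0, 370.0, 272.0], 0.73)]
clamp_arm [([197.0, 198.0, 262.0, 222.0], 0.84)]
ledge_face [([199.0, 199.0, 261.0, 219.0], 0.83)]
knob_grip [([196.0, 198.0, 258.0, 221.0], 0.79), ([311.0, 195.0, 330.0, 211.0], 0.41), ([138.0, 237.0, 178.0, 270.0], 0.37)]
foot []
bed_seat [([196.0, 198.0, 264.0, 221.0], 0.84)]
knob [([220.0, 200.0, 233.0, 216.0], 0.69), ([141.0, 235.0, 175.0, 272.0], 0.65), ([314.0, 133.0, 339.0, 162.0], 0.43)]
cup [([314.0, 195.0, 331.0, 211.0], 0.69)]
side [[0.949, -0.165, 0.267, 0.152], [-0.314, -0.487, 0.815, -1.158], [-0.005, -0.858, -0.514, 0.874], [0.0, 0.0, 0.0, 1.0]] -0.07592940131456134 [[485.2, 0.0, 269.9], [0.0, 485.2, 208.1], [0.0, 0.0, 1.0]]
tile_mid [([173.0, 375.0, 259.0, 402.0], 0.88), ([266.0, 312.0, 341.0, 354.0], 0.64), ([244.0, 158.0, 266.0, 185.0], 0.63)]
clamp_arm [([221.0, 153.0, 260.0, 228.0], 0.59)]
ledge_face [([224.0, 154.0, 261.0, 230.0], 0.61)]
knob_grip []
foot []
bed_seat [([224.0, 155.0, 265.0, 231.0], 0.96)]
knob [([235.0, 156.0, 250.0, 177.0], 0.57)]
cup [([273.0, 249.0, 300.0, 282.0], 0.88), ([362.0, 248.0, 389.0, 310.0], 0.6)]
{'time': np.float64(0.9), 'joint_positions': array([-1.215,  0.332, -0.065,  1.46 ,  0.022,  1.35 , -0.089]), 'joint_vel': array([ 0.   ,  0.001, -0.002, -0.002,  0.001,  0.   ,  0.001]), 'joint_torque': array([ 2.0000e-03, -6.2303e+01,  2.6000e-02, -3.9013e+01, -6.1000e-02,
        3.1000e-02,  0.0000e+00]), 'ee_pos': array([0.231, 0.581, 0.223]), 'eef_rot': array([ 0.188,  0.982,  0.   , -0.   ]), 'ft_force': array([ 0.189, -0.198,  0.049]), 'torque': array([0.012, 0.057, 0.021]), 'grip_force': np.float64(0.0), 'width': np.float64(0.087)}
```

View pictures.

View pics/top0.png

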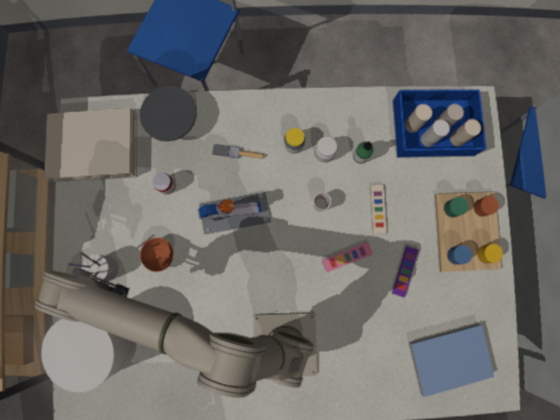

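View pics/side0.png

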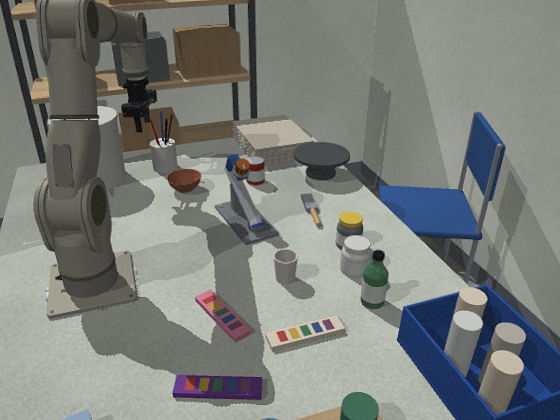

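```bash
python3 - <<'E'
import cv2,numpy as np
t=cv2.imread('pics/top0.png');s=cv2.imread('pics/side0.png')
def c(i,x,y,w,h,k): return cv2.resize(i[y:y+h,x:x+w],None,fx=k,fy=k,interpolation=cv2.INTER_CUBIC)
a=c(t,190,185,80,60,5);b=c(t,345,175,66,75,4)
d=c(s,210,145,72,100,3);e=c(s,260,310,96,45,4)
o=np.zeros((600,800,3),np.uint8)
for i,(y,x) in ((a,(0,0)),(b,(0,410)),(d,(300,0)),(e,(300,300))): o[y:y+i.shape[0],x:x+i.shape[1]]=i
cv2.imwrite('pics/c.png',o)
E
```

```text
(no output)
```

View pics/c.png

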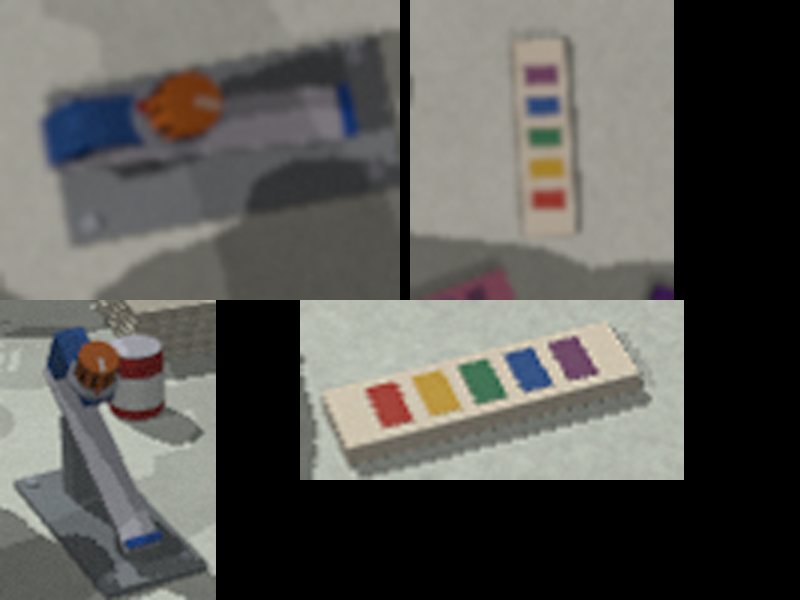

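```bash
cat > fit.py <<'E'
from h import *
from scipy.optimize import least_squares as LS
V={n:dict(pose=P,k1=k,intrinsics=K) for n,P,k,K in [(n,)+tuple((lambda q:(q['pose'],q['k1'],q['intrinsics']))(snap(n))) for n in('top','side')]}
def cr(pts,ox,oy,x0,y0,k): return (np.array(pts,float)-[ox,oy]+.5)/k-.5+[x0,y0]
tc=cr([(513,38),(567,38),(577,235),(523,236)],410,0,345,175,4)
sc=cr([(324,391),(607,322),(641,378),(350,451)],300,300,260,310,4)
def rz(a): return np.array([[np.cos(a),-np.sin(a),0],[np.sin(a),np.cos(a),0],[0,0,1]])
L=np.array([[sx*.095,sy*.025,.016] for sx,sy in((-1,-1),(1,-1),(1,1),(-1,1))])
def match(P,Q): # best nearest assignment
    return (P-Q[np.argmin(((P[:,None]-Q[None])**2).sum(-1),1)]).ravel()
c0=np.mean(onz(V['top'],tc,.016),0)
f=lambda q: np.r_[match(tc,proj(V['top'],L@rz(q[2]).T+[q[0],q[1],0])),match(sc,proj(V['side'],L@rz(q[2]).T+[q[0],q[1],0]))]
r=min((LS(f,[c0[0],c0[1],a]) for a in(0,.2,-.2)),key=lambda r:r.cost);print('tile',r.x,r.fun.round(1))
# stand
def mask(n,box,hues):
    im=cv2.imread(f'pics/{n}0.png');x0,y0,x1,y1=box;h=cv2.cvtColor(im[y0:y1,x0:x1],cv2.COLOR_BGR2HSV)
    m=cv2.inRange(h,(hues[0],120,50),(hues[1],255,255));_,lab,st,ce=cv2.connectedComponentsWithStats(m)
    i=1+np.argmax(st[1:,4]);return ce[i]+[x0,y0],st[i]+[x0,y0,0,0,0]
M={}
M['top','k'],a=mask('top',(210,190,245,225),(5,18));M['top','l'],b=mask('top',(250,195,270,218),(105,130))
M['side','k'],c=mask('side',(230,150,256,185),(5,18));M['side','l'],d=mask('side',(240,212,275,240),(105,130))
print(M,a,b,c,d)
def R(y): 
    c,s=np.cos(np.pi/6),np.sin(np.pi/6); return rz(y)@np.array([[c,0,-s],[0,1,0],[s,0,c]])
t=np.linspace(0,2*np.pi,40)
G={'k':np.array([[.07+.022*np.cos(a),.022*np.sin(a),z] for z in(.071,.105) for a in t]),
   'l':np.array([[x,y,z] for x in(-.105,-.095) for y in(-.02,.02) for z in(0,.005)])}
def hc(u):
    h=cv2.convexHull(u.astype(np.float32)*1.0).astype(np.float64)[:,0];x,y=h.T;X,Y=np.roll(x,-1),np.roll(y,-1);w=x*Y-X*y
    return np.array([((x+X)*w).sum(),((y+Y)*w).sum()])/(3*w.sum())
g=lambda q:np.r_[tuple(hc(proj(V[n],G[k]@R(q[3]).T+q[:3]))-M[n,k] for n,k in M)]
r=LS(g,[.3,.15,.1,np.pi/2],diff_step=1e-3,x_scale=[.1,.1,.1,1]);print('stand',r.x,r.fun.round(2))
E
python3 fit.py
```

```text
tile [ 0.49758791 -0.37377031 -0.0043973 ] [-0.6 -0.1  0.   0.2 -0.3  0.2 -0.8  0.   0.6  0.1 -0.4  0.3 -0.5  0.7
  0.7  0.4]
{('top', 'k'): array([226.08333333, 205.86111111]), ('top', 'l'): array([259.04347826, 206.43478261]), ('side', 'k'): array([242.08227848, 165.98101266]), ('side', 'l'): array([257.27272727, 224.60606061])} [219 199  15  14 144] [258 202   3  10  23] [235 159  16  17 158] [252 222  12   6  33]
stand [0.50220811 0.16914768 0.08800245 1.72624795] [ 0.25 -0.15 -0.23  0.18 -0.06  0.22  0.06 -0.26]
```

arm_command([
  {"slide":[0.03,-0.052,0.012],"rot":[0,0,-8],"grip":1},
  {"slide":[0.03,-0.052,0.012],"rot":[0,0,-8],"grip":1},
  {"slide":[0.03,-0.052,0.012],"rot":[0,0,-8],"grip":1},
  {"slide":[0.03,-0.052,0.012],"rot":[0,0,-8],"grip":1},
  {"slide":[0.03,-0.052,0.012],"rot":[0,0,-8],"grip":1},
  {"slide":[0.03,-0.052,0.012],"rot":[0,0,-8],"grip":1},
  {"slide":[0.03,-0.052,0.012],"rot":[0,0,-8],"grip":1},
  {"slide":[0.03,-0.052,0.012],"rot":[0,0,-8],"grip":1},
])

```text
time: 2.0
ee_pos: [0.4718, 0.1629, 0.3193]
eef_rot: [0.682, 0.732, 0.0, 0.0]
ft_force: [1.5, 0.1, -0.1]
width: 0.0871
grip_force: 0.0
```

arm_command([
  {"slide":[0,-0.058,0],"rot":[0,0,-8],"grip":1},
  {"slide":[0,-0.058,0],"rot":[0,0,-8],"grip":1},
  {"slide":[0,-0.058,0],"rot":[0,0,-8],"grip":1},
  {"slide":[0,-0.058,0],"rot":[0,0,-8],"grip":1},
  {"slide":[0,-0.058,0],"rot":[0,0,-8],"grip":1},
  {"slide":[0,-0.058,0],"rot":[0,0,-8],"grip":1},
  {"slide":[0,-0.058,0],"rot":[0,0,-8],"grip":1},
  {"slide":[0,-0.058,0],"rot":[0,0,-8],"grip":1},
])

```text
time: 3.0
ee_pos: [0.471, -0.301, 0.319]
eef_rot: [0.966, 0.26, 0.001, 0.0]
ft_force: [2.3, 0.0, -0.8]
width: 0.0869
grip_force: 0.0
```

arm_command([
  {"slide":[0,-0.015,-0.045],"rot":[0,0,-7],"grip":1},
  {"slide":[0,-0.015,-0.045],"rot":[0,0,-7],"grip":1},
  {"slide":[0,-0.015,-0.045],"rot":[0,0,-7],"grip":1},
  {"slide":[0,-0.015,-0.045],"rot":[0,0,-7],"grip":1},
  {"slide":[0,-0.015,-0.04],"rot":[0,0,-2.4],"grip":1},
  {"slide":[0,0,0],"grip":1},
  {"slide":[0,0,0],"grip":1},
  {"slide":[0,0,0],"grip":1},
])

```text
schema error: expected keys rot, slide, grip
```

arm_command([
  {"slide":[0,-0.015,-0.045],"rot":[0,0,-7],"grip":1},
  {"slide":[0,-0.015,-0.045],"rot":[0,0,-7],"grip":1},
  {"slide":[0,-0.015,-0.045],"rot":[0,0,-7],"grip":1},
  {"slide":[0,-0.015,-0.045],"rot":[0,0,-7],"grip":1},
  {"slide":[0,-0.015,-0.04],"rot":[0,0,-2.4],"grip":1},
  {"slide":[0,0,0],"rot":[0,0,0],"grip":1},
  {"slide":[0,0,0],"rot":[0,0,0],"grip":1},
  {"slide":[0,0,0],"rot":[0,0,0],"grip":1},
])

```text
time: 4.0
ee_pos: [0.4723, -0.3743, 0.1004]
eef_rot: [1.0, -0.0, 0.001, 0.0]
ft_force: [-0.2, 0.3, -0.8]
width: 0.0871
grip_force: 0.0
```

```bash
cat >> h.py <<'E'
from scipy.spatial.transform import Rotation as Ro
def st():
    s=sensors.read_state();R=Ro.from_quat(s['eef_rot']).as_matrix()
    print(round(float(s['time']),2),'pos',np.round(s['ee_pos'],4),'yaw_y',np.degrees(np.arctan2(R[1,1],R[0,1])).round(1),'tz',R[:,2].round(3),'q',np.round(s['joint_positions'],2),'F',np.round(s['ft_force'],1),'w',np.round(s['width'],4),'g',np.round(s['grip_force'],1),'M',np.round(s['torque'],3))
    return s,R
E
python3 -c "
from h import *
st()"
```

```text
4.0 pos [ 0.4723 -0.3743  0.1004] yaw_y -90.0 tz [ 0.003 -0.001 -1.   ] q [-0.07  0.5   0.87  1.71 -0.42  1.13 -0.65] F [-0.2  0.3 -0.8] w 0.0871 g 0.0 M [-0.02   0.178 -0.001]
```

arm_command([
  {"slide":[-0.005,0,-0.04],"rot":[0,0,0],"grip":1},
  {"slide":[0,0,-0.04],"rot":[0,0,0],"grip":1},
  {"slide":[0,0,-0.015],"rot":[0,0,0],"grip":1},
  {"slide":[0,0,0],"rot":[0,0,0],"grip":0.3},
  {"slide":[0,0,0],"rot":[0,0,0],"grip":0.3},
  {"slide":[0,0,0],"rot":[0,0,0],"grip":0.3},
  {"slide":[0,0,0],"rot":[0,0,0],"grip":0.3},
  {"slide":[0,0,0],"rot":[0,0,0],"grip":0.3},
], newtons=45)

```text
time: 5.0
ee_pos: [0.4664, -0.3741, 0.004]
eef_rot: [1.0, -0.001, 0.0, -0.0]
ft_force: [0.1, 2.3, 5.5]
width: 0.0494
grip_force: 45.0
```

```bash
python3 -c "
from h import *
st()"
```

```text
5.0 pos [ 0.4664 -0.3741  0.004 ] yaw_y -90.1 tz [ 0.001  0.    -1.   ] q [-0.01  0.61  0.78  1.78 -0.52  0.97 -0.58] F [0.1 2.3 5.5] w 0.0494 g 45.0 M [0.544 0.379 0.161]
```

arm_command([
  {"slide":[0,0,0.03],"rot":[0,0,0],"grip":0.3},
  {"slide":[0,0,0.03],"rot":[0,0,0],"grip":0.3},
  {"slide":[0.004,0,0.03],"rot":[0,0,8],"grip":0.3},
  {"slide":[0.004,0,0.03],"rot":[0,0,8],"grip":0.3},
  {"slide":[0.004,0,0.03],"rot":[0,0,8],"grip":0.3},
  {"slide":[0.004,0,0.03],"rot":[0,0,8],"grip":0.3},
  {"slide":[0.004,0,0.03],"rot":[0,0,8],"grip":0.3},
  {"slide":[0.004,0,0.03],"rot":[0,0,8],"grip":0.3},
])

```text
time: 6.0
ee_pos: [0.4898, -0.3741, 0.2441]
eef_rot: [0.913, 0.408, -0.0, -0.0]
ft_force: [0.7, -0.0, -3.2]
width: 0.0494
grip_force: 45.0
```

arm_command([
  {"slide":[0.005,0.046,0],"rot":[0,0,8.5],"grip":0.3},
  {"slide":[0.005,0.046,0],"rot":[0,0,8.5],"grip":0.3},
  {"slide":[0.005,0.046,0],"rot":[0,0,8.5],"grip":0.3},
  {"slide":[0.005,0.046,0],"rot":[0,0,8.5],"grip":0.3},
  {"slide":[0.005,0.046,0],"rot":[0,0,8.5],"grip":0.3},
  {"slide":[0.005,0.046,0],"rot":[0,0,8.5],"grip":0.3},
  {"slide":[0.005,0.046,0],"rot":[0,0,0],"grip":0.3},
  {"slide":[0.005,0.046,0],"rot":[0,0,0],"grip":0.3},
])

```text
time: 7.0
ee_pos: [0.5298, -0.0051, 0.2432]
eef_rot: [0.65, 0.76, -0.0, -0.0]
ft_force: [-0.1, 0.1, -3.3]
width: 0.0497
grip_force: 45.0
```

arm_command([
  {"slide":[0,0,0],"rot":[4.9,0.8,0],"grip":0.3},
  {"slide":[0,0,0],"rot":[4.9,0.8,0],"grip":0.3},
  {"slide":[0,0,0],"rot":[4.9,0.8,0],"grip":0.3},
  {"slide":[0,0,0],"rot":[4.9,0.8,0],"grip":0.3},
  {"slide":[0,0,0],"rot":[5,0.7,0],"grip":0.3},
  {"slide":[0,0,0],"rot":[5,0.7,0],"grip":0.3},
  {"slide":[0,0,0],"rot":[0,0,0],"grip":0.3},
  {"slide":[0,0,0],"rot":[0,0,0],"grip":0.3},
])

```text
time: 8.0
ee_pos: [0.5301, -0.0061, 0.2434]
eef_rot: [0.628, 0.735, 0.167, -0.196]
ft_force: [-0.3, 0.3, -2.9]
width: 0.0498
grip_force: 45.0
```

```bash
cat >> h.py <<'E'
def rz(a): return np.array([[np.cos(a),-np.sin(a),0],[np.sin(a),np.cos(a),0],[0,0,1]])
def RB(y):
    c,s=np.cos(np.pi/6),np.sin(np.pi/6); return rz(y)@np.array([[c,0,-s],[0,1,0],[s,0,c]])
BED=np.array([0.5022,0.1691,0.0880]);YAW=1.7262
def bed(R,s,tile=True):
    B=RB(YAW);print('tcp in bed mm',(B.T@(np.array(s['ee_pos'])-BED)*1e3).round(1))
    D=B@np.diag([1,-1,-1]) # tool axes wanted
    print('rot err deg (world)',np.degrees(Ro.from_matrix(D@R.T).as_rotvec()).round(2)); return B
E
cat > now.py <<'E'
from h import *
s,R=st();bed(R,s)
E
python3 now.py; python3 -c "
from h import *
snap('side','s1.png');snap('top','t1.png')
t=cv2.imread('pics/top0.png')
t=cv2.imread('pics/t1.png')[130:280,170:370];s=cv2.imread('pics/s1.png')[80:270,180:380]
k=cv2.resize(t,None,fx=2,fy=2,interpolation=2);m=cv2.resize(s,None,fx=2,fy=2,interpolation=2)
o=np.zeros((380,800,3),np.uint8);o[:300,:400]=k;o[:,400:]=m;cv2.imwrite('pics/c1.png',o)"
```

```text
8.0 pos [ 0.5301 -0.0061  0.2434] yaw_y 8.9 tz [-0.077  0.492 -0.867] q [-0.18  0.27  0.5   1.63 -0.59  1.54  0.57] F [-0.3  0.3 -2.9] w 0.0498 g 45.0 M [-1.085 -0.104 -0.04 ]
tcp in bed mm [-75.9  -0.5 223.3]
rot err deg (world) [ 0.15  0.05 -0.05]
```

View pics/c1.png

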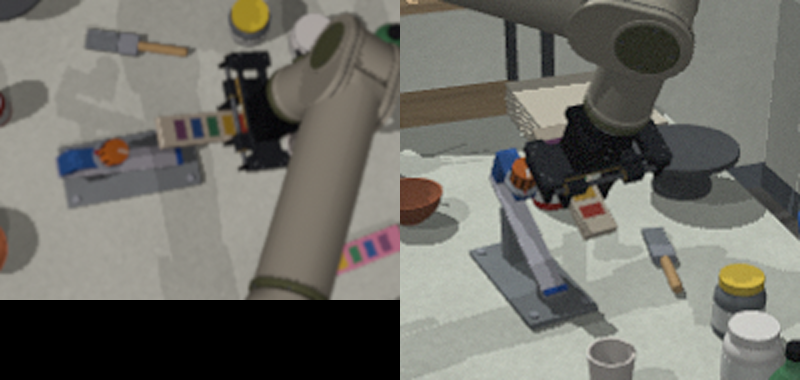

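arm_command([
  {"slide":[-0.002,0.0126,-0.0271],"rot":[0,0,0],"grip":0.3},
  {"slide":[-0.002,0.0126,-0.0271],"rot":[0,0,0],"grip":0.3},
  {"slide":[-0.002,0.0126,-0.0271],"rot":[0,0,0],"grip":0.3},
  {"slide":[-0.002,0.0126,-0.0271],"rot":[0,0,0],"grip":0.3},
  {"slide":[-0.002,0.0126,-0.0271],"rot":[0,0,0],"grip":0.3},
  {"slide":[-0.002,0.0126,-0.0271],"rot":[0,0,0],"grip":0.3},
  {"slide":[0,0,0],"rot":[0,0,0],"grip":0.3},
  {"slide":[0,0,0],"rot":[0,0,0],"grip":0.3},
])

```text
time: 9.1
ee_pos: [0.5189, 0.069, 0.0823]
eef_rot: [0.628, 0.734, 0.169, -0.195]
ft_force: [-0.0, 0.4, -1.3]
width: 0.0494
grip_force: 45.0
```

```bash
python3 now.py; python3 -c "
from h import *
a=snap('side','s2.png');b=snap('top','t2.png')
B=RB(YAW)
def box(xs,ys,zs): return np.array([[x,y,z] for x in xs for y in ys for z in zs])
def draw(f,p,crop,k):
    im=cv2.imread('pics/'+f);x0,y0,w,h=crop;im=cv2.resize(im[y0:y0+h,x0:x0+w],None,fx=k,fy=k,interpolation=2)
    def pl(P,c,cl=True): 
        u=((proj(p,np.array(P)@B.T+BED)-[x0,y0]+.5)*k*8).astype(np.int32);cv2.polylines(im,[u.reshape(-1,1,2)],cl,c,1,cv2.LINE_AA,3)
    t=np.linspace(0,6.28,30)
    pl([(.07+.022*np.cos(q),.022*np.sin(q),.105) for q in t],(0,255,0))
    pl([(-.095,-.02,.005),(-.095,.02,.005),(-.105,.02,.005),(-.105,-.02,.005)],(0,255,0))
    pl([(.1,.02,0),(-.095,.02,0),(-.095,-.02,0),(.1,-.02,0)],(0,255,255))
    s=sensors.read_state();d=B.T@(np.array(s['ee_pos'])-BED);c=[d[0]+.031,d[1],d[2]+.012]
    pl([(c[0]+i*.095,c[1]+j*.025,c[2]) for i,j in((1,1),(1,-1),(-1,-1),(-1,1))],(0,0,255))
    return im
o=np.zeros((600,800,3),np.uint8)
i=draw('t2.png',b,(190,185,100,60),4);o[:240,:400]=i
j=draw('s2.png',a,(215,140,80,110),5);o[:550,400:]=j
cv2.imwrite('pics/c2.png',o)"
```

```text
9.1 pos [0.5189 0.069  0.0823] yaw_y 8.9 tz [-0.075  0.493 -0.867] q [-0.25  0.38  0.42  1.86 -0.7   1.21  0.67] F [-0.   0.4 -1.3] w 0.0494 g 45.0 M [-1.071 -0.108 -0.038]
tcp in bed mm [-90.7  -1.   45.8]
rot err deg (world) [ 0.06  0.15 -0.03]
```

View pics/c2.png

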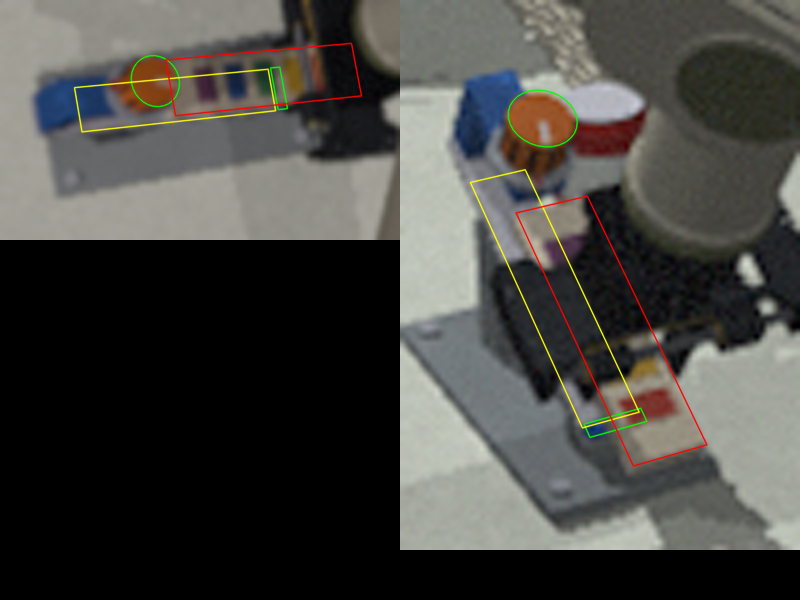

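arm_command([
  {"slide":[-0.0017,0.0076,-0.0134],"rot":[0,0,0],"grip":0.3},
  {"slide":[-0.0017,0.0076,-0.0134],"rot":[0,0,0],"grip":0.3},
  {"slide":[0,0,0],"rot":[0,0,0],"grip":0.3},
  {"slide":[-0.0022,0.0141,0.0083],"rot":[0,0,0],"grip":0.3},
  {"slide":[-0.0022,0.0141,0.0083],"rot":[0,0,0],"grip":0.3},
  {"slide":[0,0,0],"rot":[0,0,0],"grip":0.3},
  {"slide":[0,0,0],"rot":[0,0,0],"grip":0.3},
  {"slide":[0,0,0],"rot":[0,0,0],"grip":0.3},
])

```text
time: 10.2
ee_pos: [0.5103, 0.1122, 0.0706]
eef_rot: [0.628, 0.734, 0.168, -0.196]
ft_force: [0.7, -1.2, -3.6]
width: 0.0493
grip_force: 45.0
```

```bash
python3 now.py
```

```text
10.2 pos [0.5103 0.1122 0.0706] yaw_y 8.9 tz [-0.077  0.493 -0.867] q [-0.31  0.37  0.39  1.91 -0.72  1.15  0.62] F [ 0.7 -1.2 -3.6] w 0.0493 g 45.0 M [-1.105 -0.117  0.016]
tcp in bed mm [-58.4   0.8  13.7]
rot err deg (world) [0.05 0.05 0.02]
```

arm_command([
  {"slide":[-0.0012,0.0093,0.0058],"rot":[0,0,0],"grip":0.3},
  {"slide":[-0.0012,0.0093,0.0058],"rot":[0,0,0],"grip":0.3},
  {"slide":[-0.0012,0.0093,0.0058],"rot":[0,0,0],"grip":0.3},
  {"slide":[0,0,0],"rot":[0,0,0],"grip":0.3},
  {"slide":[0,0,0],"rot":[0,0,0],"grip":0.3},
  {"slide":[0,0,0],"rot":[0,0,0],"grip":0.3},
  {"slide":[0,0,0],"rot":[0,0,0],"grip":0.3},
  {"slide":[0,0,0],"rot":[0,0,0],"grip":0.3},
])

```text
time: 11.2
ee_pos: [0.5067, 0.1404, 0.0881]
eef_rot: [0.628, 0.734, 0.168, -0.196]
ft_force: [-0.5, 0.3, -3.2]
width: 0.0494
grip_force: 45.0
```

```bash
python3 now.py
```

```text
11.2 pos [0.5067 0.1404 0.0881] yaw_y 8.9 tz [-0.077  0.493 -0.866] q [-0.35  0.33  0.38  1.91 -0.71  1.14  0.55] F [-0.5  0.3 -3.2] w 0.0494 g 45.0 M [-1.077 -0.071  0.023]
tcp in bed mm [-25.1  -0.   14.6]
rot err deg (world) [ 0.04  0.04 -0.  ]
```

arm_command([
  {"slide":[-0.0002,0.0015,-0.0026],"rot":[0,0,0],"grip":0.3},
  {"slide":[-0.0002,0.0015,-0.0026],"rot":[0,0,0],"grip":0.3},
  {"slide":[-0.0003,0.0014,-0.0026],"rot":[0,0,0],"grip":0.3},
  {"slide":[-0.0001,0.0008,-0.0014],"rot":[0,0,0],"grip":0.3},
  {"slide":[0,0,0],"rot":[0,0,0],"grip":0.3},
  {"slide":[0,0,0],"rot":[0,0,0],"grip":0.3},
  {"slide":[0,0,0],"rot":[0,0,0],"grip":0.3},
  {"slide":[0,0,0],"rot":[0,0,0],"grip":0.3},
])

```text
time: 12.2
ee_pos: [0.5059, 0.1458, 0.079]
eef_rot: [0.628, 0.734, 0.168, -0.196]
ft_force: [-1.2, -0.1, -2.2]
width: 0.0497
grip_force: 45.0
```

```bash
python3 now.py; python3 - <<'E'
from h import *
snap('side','s3.png');im=cv2.imread('pics/s3.png')[140:250,215:295];cv2.imwrite('pics/c3.png',cv2.resize(im,None,fx=5,fy=5,interpolation=2))
E
```

```text
12.2 pos [0.5059 0.1458 0.079 ] yaw_y 8.9 tz [-0.077  0.493 -0.866] q [-0.36  0.34  0.37  1.92 -0.72  1.12  0.55] F [-1.2 -0.1 -2.2] w 0.0497 g 45.0 M [-0.974 -0.062  0.137]
tcp in bed mm [-24.9  -0.1   4. ]
rot err deg (world) [ 0.03  0.05 -0.02]
```

View pics/c3.png

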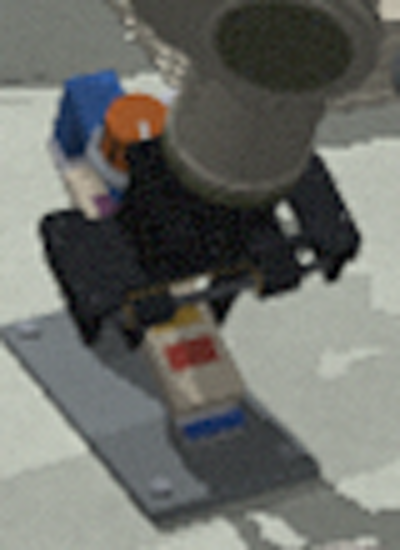

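arm_command([
  {"slide":[-0.0001,0.0006,-0.0011],"rot":[0,0,0],"grip":0.3},
  {"slide":[0,0,0],"rot":[0,0,0],"grip":0.3},
  {"slide":[0,0,0],"rot":[0,0,0],"grip":0.85},
  {"slide":[0,0,0],"rot":[0,0,0],"grip":0.85},
  {"slide":[0,0,0],"rot":[0,0,0],"grip":0.85},
  {"slide":[0,0,0],"rot":[0,0,0],"grip":0.85},
  {"slide":[0,0,0],"rot":[0,0,0],"grip":0.85},
  {"slide":[0,0,0],"rot":[0,0,0],"grip":0.85},
])

```text
time: 13.25
ee_pos: [0.5058, 0.1464, 0.0779]
eef_rot: [0.628, 0.734, 0.168, -0.196]
ft_force: [0.3, 0.2, -0.5]
width: 0.0741
grip_force: 0.0
```

arm_command([
  {"slide":[0.0015,-0.01,0.017],"rot":[0,0,0],"grip":0.85},
  {"slide":[0.0023,-0.0148,0.026],"rot":[0,0,0],"grip":1},
  {"slide":[0.0031,-0.0198,0.0346],"rot":[0,0,0],"grip":1},
  {"slide":[0.0031,-0.0198,0.0346],"rot":[0,0,0],"grip":1},
  {"slide":[0.0015,-0.01,0.017],"rot":[0,0,0],"grip":1},
  {"slide":[0,0,0],"rot":[0,0,0],"grip":1},
  {"slide":[0,0,0],"rot":[0,0,0],"grip":1},
  {"slide":[0,0,0],"rot":[0,0,0],"grip":1},
])

```text
time: 14.25
ee_pos: [0.5167, 0.0726, 0.2063]
eef_rot: [0.628, 0.734, 0.168, -0.197]
ft_force: [-0.1, 0.3, 0.4]
width: 0.0874
grip_force: 0.0
```

```bash
python3 now.py; python3 - <<'E'
from h import *
a=snap('side','s4.png');b=snap('top','t4.png')
B=RB(YAW)
def draw(f,p,crop,k):
    im=cv2.imread('pics/'+f);x0,y0,w,h=crop;im=cv2.resize(im[y0:y0+h,x0:x0+w],None,fx=k,fy=k,interpolation=2)
    def pl(P,c): 
        u=((proj(p,np.array(P)@B.T+BED)-[x0,y0]+.5)*k*8).astype(np.int32);cv2.polylines(im,[u.reshape(-1,1,2)],True,c,1,cv2.LINE_AA,3)
    pl([(i*.095,j*.025,.016) for i,j in((1,1),(1,-1),(-1,-1),(-1,1))],(0,0,255))
    return im
o=np.zeros((600,800,3),np.uint8)
o[:240,:400]=draw('t4.png',b,(190,185,100,60),4);o[:550,400:]=draw('s4.png',a,(215,140,80,110),5)
cv2.imwrite('pics/c4.png',o)
E
```

```text
14.25 pos [0.5167 0.0726 0.2063] yaw_y 9.0 tz [-0.079  0.493 -0.866] q [-0.29  0.23  0.45  1.76 -0.6   1.4   0.49] F [-0.1  0.3  0.4] w 0.0874 g 0.0 M [-0.674 -0.049 -0.022]
tcp in bed mm [-25.4   0.6 151.2]
rot err deg (world) [ 0.03 -0.04 -0.07]
```

View pics/c4.png

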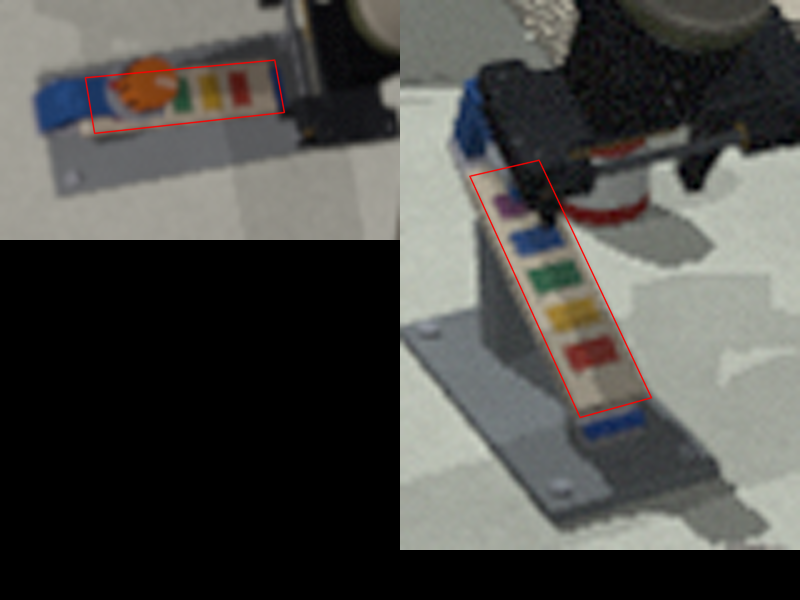

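arm_command([
  {"slide":[-0.0015,0.0102,0.006],"rot":[0.81,-5.19,9.09],"grip":1},
  {"slide":[-0.0015,0.0102,0.006],"rot":[0.81,-5.19,9.09],"grip":1},
  {"slide":[-0.0015,0.0102,0.006],"rot":[0.81,-5.19,9.09],"grip":1},
  {"slide":[-0.0015,0.0102,0.006],"rot":[0.81,-5.19,9.09],"grip":1},
  {"slide":[-0.0015,0.0102,0.006],"rot":[0.81,-5.19,9.09],"grip":1},
  {"slide":[-0.0015,0.0102,0.006],"rot":[0.81,-5.19,9.09],"grip":1},
  {"slide":[-0.0015,0.0102,0.006],"rot":[0.81,-5.19,9.09],"grip":1},
  {"slide":[-0.0015,0.0102,0.006],"rot":[0.81,-5.19,9.09],"grip":1},
])

```text
time: 15.35
ee_pos: [0.505, 0.1542, 0.2549]
eef_rot: [-0.028, 0.965, 0.257, -0.032]
ft_force: [0.8, -0.5, -0.4]
width: 0.087
grip_force: 0.0
```

```bash
python3 now.py
```

```text
15.35 pos [0.505  0.1542 0.2549] yaw_y 92.4 tz [-0.077  0.494 -0.866] q [-0.3   0.13  0.28  1.74 -0.57  1.38  1.74] F [ 0.8 -0.5 -0.4] w 0.087 g 0.0 M [-0.485 -0.068 -0.005]
tcp in bed mm [ 70.3  -0.5 152.1]
rot err deg (world) [ -6.53  41.72 -73.04]
```

arm_command([
  {"slide":[0,0,0],"rot":[0.81,-5.19,9.09],"grip":1},
  {"slide":[0,0,0],"rot":[0.81,-5.19,9.09],"grip":1},
  {"slide":[0,0,0],"rot":[0.81,-5.19,9.09],"grip":1},
  {"slide":[-0.0021,0.0123,-0.0217],"rot":[0,0,0],"grip":1},
  {"slide":[-0.0021,0.0123,-0.0217],"rot":[0,0,0],"grip":1},
  {"slide":[-0.0021,0.0123,-0.0217],"rot":[0,0,0],"grip":1},
  {"slide":[0,0,0],"rot":[0,0,0],"grip":1},
  {"slide":[0,0,0],"rot":[0,0,0],"grip":1},
])

```text
time: 16.35
ee_pos: [0.4995, 0.1901, 0.1907]
eef_rot: [-0.286, 0.923, 0.256, 0.038]
ft_force: [0.2, -0.5, 0.5]
width: 0.0871
grip_force: 0.0
```

```bash
python3 now.py
```

```text
16.35 pos [0.4995 0.1901 0.1907] yaw_y 127.8 tz [-0.076  0.495 -0.866] q [-0.31  0.17  0.21  1.83 -0.6   1.23  2.3 ] F [ 0.2 -0.5  0.5] w 0.0871 g 0.0 M [-0.509 -0.033  0.059]
tcp in bed mm [69.7 -0.5 78.3]
rot err deg (world) [ -8.88  57.19 -99.98]
```

arm_command([
  {"slide":[0,0,0],"rot":[0,0,0],"grip":0.35},
  {"slide":[0,0,0],"rot":[0,0,0],"grip":0.35},
  {"slide":[0,0,0],"rot":[0,0,0],"grip":0.35},
  {"slide":[0,0,0],"rot":[0,0,0],"grip":0.35},
  {"slide":[0,0,0],"rot":[0,0,0],"grip":0.35},
  {"slide":[0,0,0],"rot":[0,0,0],"grip":0.35},
  {"slide":[0,0,0],"rot":[0,0,0],"grip":0.35},
  {"slide":[0,0,0],"rot":[0,0,0],"grip":0.35},
], newtons=30)

```text
time: 17.35
ee_pos: [0.499, 0.1906, 0.19]
eef_rot: [-0.286, 0.923, 0.257, 0.038]
ft_force: [-0.2, 0.7, 0.9]
width: 0.0436
grip_force: 30.0
```

```bash
cat >>now.py <<'E'
print('M about bed z',np.array(s['torque'])@RB(YAW)[:,2],'F bed',(RB(YAW).T@np.array(s['ft_force'])).round(1))
E
python3 now.py
```

```text
17.35 pos [0.499  0.1906 0.19  ] yaw_y 127.8 tz [-0.076  0.495 -0.865] q [-0.31  0.17  0.21  1.84 -0.6   1.23  2.3 ] F [-0.2  0.7  0.9] w 0.0436 g 30.0 M [-0.439  0.069  0.044]
tcp in bed mm [69.8 -0.2 77.5]
rot err deg (world) [  -8.93   57.17 -100.  ]
M about bed z -0.02955470454548408 F bed [1.1 0.1 0.4]
```

arm_command([
  {"slide":[0,0,0],"rot":[-0.77,4.94,-8.66],"grip":0.35},
  {"slide":[0,0,0],"rot":[-0.77,4.94,-8.66],"grip":0.35},
  {"slide":[0,0,0],"rot":[-0.77,4.94,-8.66],"grip":0.35},
  {"slide":[0,0,0],"rot":[-0.77,4.94,-8.66],"grip":0.35},
  {"slide":[0,0,0],"rot":[-0.77,4.94,-8.66],"grip":0.35},
  {"slide":[0,0,0],"rot":[-0.77,4.94,-8.66],"grip":0.35},
  {"slide":[0,0,0],"rot":[-0.77,4.94,-8.66],"grip":0.35},
  {"slide":[0,0,0],"rot":[-0.77,4.94,-8.66],"grip":0.35},
])

```text
time: 18.35
ee_pos: [0.4989, 0.1895, 0.1895]
eef_rot: [0.377, 0.89, 0.219, -0.136]
ft_force: [-0.7, -4.2, -1.9]
width: 0.0437
grip_force: 30.0
```

```bash
python3 now.py
```

```text
18.35 pos [0.4989 0.1895 0.1895] yaw_y 40.3 tz [-0.076  0.492 -0.867] q [-0.4   0.17  0.32  1.84 -0.61  1.24  0.91] F [-0.7 -4.2 -1.9] w 0.0437 g 30.0 M [-1.426  0.085  0.333]
tcp in bed mm [68.7  0.1 77.5]
rot err deg (world) [ -2.59  17.41 -30.43]
M about bed z 0.13623349807481994 F bed [-4.4  1.4  0.4]
```

arm_command([
  {"slide":[0,0.001,0.0005],"rot":[-0.77,4.94,-8.66],"grip":0.35},
  {"slide":[0,0,0],"rot":[-0.77,4.94,-8.66],"grip":0.35},
  {"slide":[0,0,0],"rot":[-0.77,4.94,-8.66],"grip":0.35},
  {"slide":[0,0,0],"rot":[-0.77,4.94,-8.66],"grip":0.35},
  {"slide":[0,0,0],"rot":[-0.77,4.94,-8.66],"grip":0.35},
  {"slide":[0,0,0],"rot":[-0.77,4.94,-8.66],"grip":0.35},
  {"slide":[0,0,0],"rot":[-0.77,4.94,-8.66],"grip":0.35},
  {"slide":[0,0,0],"rot":[-0.77,4.94,-8.66],"grip":0.35},
])

```text
time: 19.35
ee_pos: [0.4978, 0.1896, 0.1895]
eef_rot: [0.861, 0.439, 0.079, -0.245]
ft_force: [-7.4, -9.5, 2.1]
width: 0.0431
grip_force: 30.0
```

```bash
python3 now.py
```

```text
19.35 pos [0.4978 0.1896 0.1895] yaw_y -31.9 tz [-0.08   0.491 -0.868] q [-0.5   0.18  0.43  1.84 -0.63  1.25 -0.47] F [-7.4 -9.5  2.1] w 0.0431 g 30.0 M [-2.046  1.347  1.141]
tcp in bed mm [68.9  1.2 77.4]
rot err deg (world) [  3.73 -22.21  38.83]
M about bed z 0.16411658731289427 F bed [-6.1  8.8  5.9]
```

arm_command([
  {"slide":[0.0009,0.0011,0.0005],"rot":[-0.77,4.94,-8.66],"grip":0.35},
  {"slide":[0,0,0],"rot":[-0.77,4.94,-8.66],"grip":0.35},
  {"slide":[0,0,0],"rot":[-0.77,4.94,-8.66],"grip":0.35},
  {"slide":[0,0,0],"rot":[-0.77,4.94,-8.66],"grip":0.35},
  {"slide":[0,0,0],"rot":[-0.77,4.94,-8.66],"grip":0.35},
  {"slide":[0,0,0],"rot":[-0.77,4.94,-8.66],"grip":0.35},
  {"slide":[0,0,0],"rot":[-0.77,4.94,-8.66],"grip":0.35},
  {"slide":[0,0,0],"rot":[-0.77,4.94,-8.66],"grip":0.35},
])

```text
time: 20.35
ee_pos: [0.4976, 0.1906, 0.19]
eef_rot: [0.942, -0.216, -0.099, -0.238]
ft_force: [-13.4, -10.6, 6.0]
width: 0.0436
grip_force: 30.0
```

```bash
python3 now.py
```

```text
20.35 pos [0.4976 0.1906 0.19  ] yaw_y -119.8 tz [-0.083  0.492 -0.867] q [-0.61  0.19  0.54  1.85 -0.65  1.27 -1.85] F [-13.4 -10.6   6. ] w 0.0436 g 30.0 M [-2.112  2.566  1.8  ]
tcp in bed mm [70.   1.2 77.3]
rot err deg (world) [ 10.11 -61.73 108.1 ]
M about bed z 0.12801670729163406 F bed [-4.3 14.9  9.4]
```

arm_command([
  {"slide":[0,0,0],"rot":[0,0,0],"grip":1},
  {"slide":[0,0,0],"rot":[0,0,0],"grip":1},
  {"slide":[0,0,0],"rot":[0,0,0],"grip":1},
  {"slide":[0,0,0],"rot":[0,0,0],"grip":1},
  {"slide":[0.002,-0.0124,0.0217],"rot":[0,0,0],"grip":1},
  {"slide":[0.0031,-0.0198,0.0346],"rot":[0,0,0],"grip":1},
  {"slide":[0.004,-0.025,0.0433],"rot":[0,0,0],"grip":1},
  {"slide":[0.004,-0.025,0.0433],"rot":[0,0,0],"grip":1},
])

```text
time: 21.35
ee_pos: [0.5129, 0.1097, 0.3354]
eef_rot: [0.942, -0.213, -0.096, -0.24]
ft_force: [1.6, 0.0, 0.1]
width: 0.0869
grip_force: 0.0
```

arm_command([
  {"slide":[0,-0.05,0.02],"rot":[0,0,0],"grip":1},
  {"slide":[0,-0.05,0.02],"rot":[0,0,0],"grip":1},
  {"slide":[0,-0.05,0],"rot":[0,0,0],"grip":1},
  {"slide":[0,-0.05,0],"rot":[0,0,0],"grip":1},
  {"slide":[0,-0.05,0],"rot":[0,0,0],"grip":1},
  {"slide":[0,0,0],"rot":[0,0,0],"grip":1},
  {"slide":[0,0,0],"rot":[0,0,0],"grip":1},
  {"slide":[0,0,0],"rot":[0,0,0],"grip":1},
])

```text
time: 22.35
ee_pos: [0.5133, -0.1382, 0.374]
eef_rot: [0.942, -0.212, -0.096, -0.241]
ft_force: [-0.9, 0.1, -0.3]
width: 0.087
grip_force: 0.0
```

```bash
python3 now.py; python3 - <<'E'
from h import *
a=snap('side','s5.png');b=snap('top','t5.png')
B=RB(YAW)
def draw(f,p,crop,k):
    im=cv2.imread('pics/'+f);x0,y0,w,h=crop;im=cv2.resize(im[y0:y0+h,x0:x0+w],None,fx=k,fy=k,interpolation=2)
    def pl(P,c): 
        u=((proj(p,np.array(P)@B.T+BED)-[x0,y0]+.5)*k*8).astype(np.int32);cv2.polylines(im,[u.reshape(-1,1,2)],True,c,1,cv2.LINE_AA,3)
    if f[1]!='0':pl([(i*.095,j*.025,.016) for i,j in((1,1),(1,-1),(-1,-1),(-1,1))],(0,0,255))
    for d,c in((180,(0,255,0)),(-60,(255,0,255))): # rays outside the knob: initial and expected mark
        u=np.array([np.cos(np.radians(d)),np.sin(np.radians(d)),0]);pl([np.array([.07,0,.105])+u*.024,np.array([.07,0,.105])+u*.034],c)
    return im
o=np.zeros((600,800,3),np.uint8)
o[:240,:300]=draw('top0.png',b,(205,188,50,40),6)
o[250:490,:300]=draw('t5.png',b,(205,188,50,40),6)
o[:240,300:540]=draw('side0.png',a,(228,150,30,30),8);o[:550,410:]=0;o[:240,300:540]=draw('side0.png',a,(228,150,30,30),8)
i=draw('s5.png',a,(228,145,48,92),6);o[:552,545:545+255]=i[:,:255]
cv2.imwrite('pics/c5.png',o)
E
```

```text
22.35 pos [ 0.5133 -0.1382  0.374 ] yaw_y -119.4 tz [-0.079  0.494 -0.866] q [-0.12  0.36  0.79  1.32 -0.64  1.93 -1.44] F [-0.9  0.1 -0.3] w 0.087 g 0.0 M [-0.608  0.083 -0.047]
tcp in bed mm [-121.4   36.6  400.4]
rot err deg (world) [  9.71 -61.49 107.63]
M about bed z -0.12868663878325107 F bed [ 0.1  0.9 -0.4]
```

View pics/c5.png

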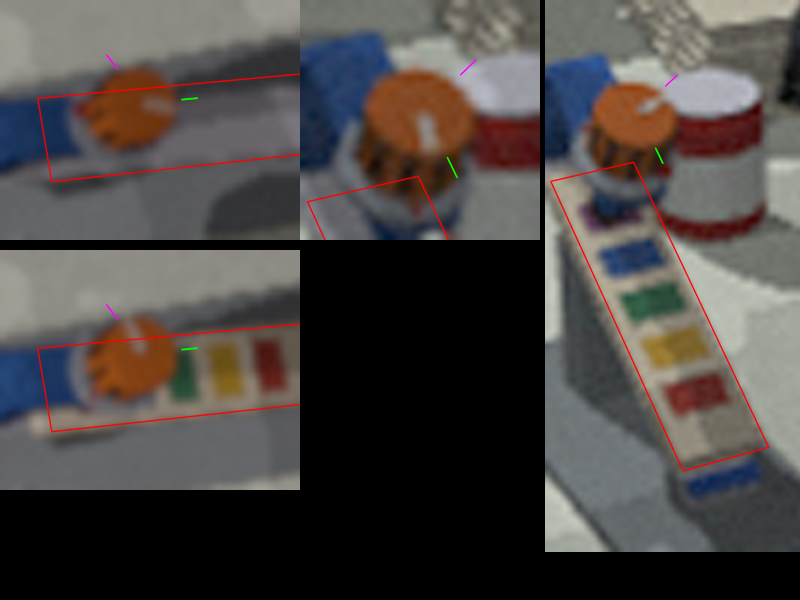

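```bash
python3 -c "
from h import *
print(order.close_job())"
```

```text
the job is handed in; nothing more can be done
None
```

The tile is on the stand's bed, clamped under the foot. The knob turned about 240° clockwise in all, of which I estimate about 2 rad (1.8 to 2.35) was slip past the collar. The gripper is clear, no bystander was knowingly touched, and the job was handed in at about 22 s; no verdict came back.

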